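# Roll a rail blank home in the marking station and punch its hole centre

## Task

Slide the wooden blank that lies on the roller track along the rollers into the punch station, keeping it down on the rollers and pushing gently, until its end is hard up against the length stop with the stop's sprung buffer pushed in and its side is flat on the fence. Only then press the punch's mushroom head fully down to its stop to mark the wood, and let it spring back up. Leave the blank home in the station and the other things on the bench where they are.

Things in the scene. Friction and masses are not known exactly. Their poses are not given: they have to be found in the camera images.
- station: Green roller track with fence and punch, fixed to the bench: 600 mm long (its y -270 to +330), 124 mm wide. Origin on the bench top, under the centre line of a blank lying on the fence; z up. Work is fed along its -y. Sixteen free-turning steel rollers, 28 mm thick, axes along its x, every 36 mm from y -240 to +300; crowns 70 mm above the bench. The blank rolls almost freely until it meets the sprung shoe.
- fence (a point): Point on the inner face of the fence, the straight aluminium guide along the whole +x side of the track: at the station's x +29, y 0, 86 mm above the bench, which is the fence's top. Facing it, a fixed guide as high: inner face at x -59 from y +330 to +60, then a steel flare narrowing to x -35 at y -45. Outside the fence a steel T-track to x +72, top 80 mm up.
- shoe (a point): Middle of the working face of the sprung pressure shoe, a bent white bar 14 mm thick and 100 mm long, at the station's x -24, y -108 when free, 80 mm above the bench; housing behind it (x -81 to -125, top 91 mm). It stands 5 mm into the blank's way, gives outward, and presses the blank to the fence with about 4 N. There the blank drags with 3 to 8 N and stays where it is left.
- blank: The planed pale-wood rail blank on the rollers, 58 mm wide (its x), 190 mm long (its y), 44 mm high; 0.24 to 0.5 kg. Origin: centre of its underside, 70 mm above the bench. It starts on the infeed half of the track (the station's +y end), off the fence and a little skew.
- buffer (a joint): Sprung steel nose, 13 mm thick, 92 mm above the bench, in the face of the length stop (aluminium block, black knob, clamped on the fence; does not give). Metres pushed in: 0 free, standing 6 mm out; 0.006 with the blank's end hard on the face. Spring 1 N, 2 N when flush. The stop's place is not reported and differs: face at the station's y from -190 to -235 mm; feel for it (or see it).
- plunger (a joint): Spring centre punch, metres down: 0 up, 0.014 fully down on its stop. Its spring takes about 3 N at first and 9 to 10 N fully down, and lifts it again. It is carried by an arm (station's y -112 to -168, x -21 to +128, from 122 to 167 mm above the bench) on a column (34 mm thick, top 177 mm) at the station's x +100, y -140.
- plunger_top (a point): Middle of the flat top (32 mm across) of the punch's black mushroom head (46 mm across, 16 mm thick), 200 mm above the bench when up, at the station's x 0, y -140 mm. Pressed straight down from above; this point moves with it.
- chuck: Steel four-jaw lathe chuck, 100 mm across, 58 mm high; origin under its centre. To be left alone.
- offcut: Short pale-wood offcut of the same section, 58 x 95 x 44 mm, on the bench; origin under its centre. To be left alone.
- gouge: Turning gouge lying on the bench on the robot's side of the track, about 360 mm long along its y, 30 mm high, blade to its +y; origin 140 mm from the butt of the handle. To be left alone.
- mallet: Wooden mallet lying on the bench, 285 mm long along its x, head 75 x 115 x 65 mm at +x; origin under its middle. To be left alone.
- ring_blank: Wooden ring, 116 mm across, 34 mm high; origin under its centre. To be left alone.
- glue: White glue bottle standing upright, 64 mm across, 170 mm high; origin under its centre. To be left alone.
- square: Try square lying flat, stock 115 mm along its y, blade 150 mm along its x, 18 mm high; origin on the blade side, 40 mm from the middle of the stock. To be left alone.
Not all that is in view belongs to the job. Leave any orange look-alike of the blank alone.

How it is judged:
On the way, in this order (a step that is already met when the one before it is completed fails the run):
1. the blank is home: flat on the fence, its end on the length stop with the buffer pushed in at least 4 mm of 6, the punch still up (value of joint buffer above 0.004 m and y of blank in the frame of station below -0.088 m and angle between the y axis of blank and the y axis of station, either way round below 0.025 rad and x of blank in the frame of station between -0.003 and 0.003 m and value of joint plunger below 0.004 m), for 0.2 s.
2. with the blank home, the punch is pressed down to its stop (at least 13 of 14 mm) (value of joint buffer above 0.004 m and y of blank in the frame of station below -0.088 m and angle between the y axis of blank and the y axis of station, either way round below 0.025 rad and x of blank in the frame of station between -0.003 and 0.003 m and value of joint plunger above 0.013 m), for 0.1 s.
At the end, for the whole second after the job is handed in: The blank rests on the rollers in the station, at rest, within 3 mm of the fence line and 0.025 rad of its direction, its end within 2 mm of the stop's face (buffer pushed in more than 4 mm), and the punch has sprung back up (less than 2 mm down) (value of joint buffer above 0.004 m and y of blank in the frame of station below -0.088 m and angle between the y axis of blank and the y axis of station, either way round below 0.025 rad and x of blank in the frame of station between -0.003 and 0.003 m and value of joint plunger below 0.002 m and linear speed of blank below 0.01 m/s and angle between blank's own z axis and vertical below 0.04 rad and z of blank in the frame of station below 0.073 m); the robot touches nothing.
It fails at once if the punch is pressed (over 7 mm) while the blank is not home on the stop (value of joint plunger above 0.007 m and not (value of joint buffer above 0.004 m and y of blank in the frame of station below -0.088 m and angle between the y axis of blank and the y axis of station, either way round below 0.025 rad and x of blank in the frame of station between -0.003 and 0.003 m)).
It fails at once if the blank is pushed or squeezed roughly: over 45 N from the fingers (contact force between blank and the fingers above 45 N).
It fails at once if the blank is lifted off the rollers (over 12 mm) or tipped (z of blank in the frame of station above 0.082 m or angle between blank's own z axis and vertical above 0.2 rad).
It fails at once if another thing on the bench is moved more than 30 mm (distance of any of chuck, offcut, gouge, mallet, ring_blank, glue, square from where it was at the start of the episode above 0.03 m).
It also fails if it takes over 54 s, if anything falls off the work surface, if the arm or the gripper's body presses on something with over 40 N, if the wrist force passes 120 N, or if a joint passes its speed limit or range.

## Robot

A 6-joint arm with a two-finger parallel gripper is mounted at the origin on the work surface. World frame = base frame: x ahead of the robot, y to its left, z up, the work surface at z = 0. Lengths are in m, angles in rad, forces in N, time in s.
With the tool pointing down it reaches from about 0.3 to 0.875 m from the base axis. Payload 6.4 kg.
Tool frame: the origin (TCP) lies midway between the tips of the shut fingers; the grasp point (between the pads) lies 19 mm behind it; z points along the fingers, y is the line along which they close (so a half turn about z gives the same grasp; the last joint's range is limited). The gripper opens to 85 mm and grips with 20 to 120 N. Pads are 22 mm wide; open, the fingers measure 114 mm over their backs; the gripper's body (76 mm by 85 mm) begins 54 mm behind the grasp point. The pads swing forward as they close: fully open they stand 13 mm farther back than shut.
Start: joints at [-1.397, 0.181, 1.607, -0, 1.354, -0.206], TCP at [0.213, -0.534, 0.231] pointing down, gripper open.
Joint ranges: [-2.99, 2.99], [-0.89, 2.07], [0.3, 2.58], [-1.14, 4.28], [0, 2.63], [-3.12, 3.12]. Speed limits (rad/s): [2.57, 2.57, 3.01, 3.14, 3.14, 3.14].

## Interface

Orientations are given as a unit quaternion [w, x, y, z].
In Python, from bench import sensors, vision, ctrl gives the robot as it stands.
- The arm moves only by the tool carry_out, never from a script. Its argument "deltas" is text: rows parted by semicolons, each of 7 numbers parted by spaces: the shift along the tool's x, y, z in mm, then the turn, a rotation vector about the tool's x, y, z in rad, then the closure, from 0 (fully open) to 1 (shut). In form: tx ty tz ax ay az claw; .... A call has 1 to 12 rows; each row is the pose to reach, as a shift and turn from the pose commanded when the call began, along the tool's axes at that moment; what a row does not reach only later rows make up. A row lasts 1/8 s, in which the tool goes at most 62.5 mm and 10.7 degrees, less where a joint would pass 70% of its speed; a pose out of reach is approached as far as the arm can. A call with a gripper value outside its range is refused whole. The fingers move at their own pace and stop on an object; the grip force is fixed at half the most. Time passes only in rows, so rows that repeat a pose let the fingers close. It gives the time, the measured TCP pose, the force, the opening and the grip force at its end, in the units of the state.
- sensors.get_obs(): the state, without advancing time (a new reading comes with each control period).
- vision.camera(name): name is "scene" or "top"; returns the picture (480x640x3 uint8, blue, green, red); there is no depth.
- vision.camera_model(name): a dict with "K" (3x3 intrinsics, pixels), "k1" (the pictures are not rectified: a ray, as slopes to the right and down, at radius r is drawn at 1 + k1 r^2 times it, then the intrinsics apply), "extrinsics" (4x4, takes a point from world to camera coordinates). Camera axes: x right, y down, z forward; pixel columns grow to the right and rows downward; lengths in m; the calibration is good to about 2 mm. A picture is of the moment at which its call begins. camera_model takes no time and is no camera call.
- ctrl.hand_in(): hands the job in; it is judged then, once.
The state is a dict: "time_s": time; "q": joint angles; "dq": joint speeds; "joint_efforts": joint torques, N m; "eef_pos": TCP position; "eef_rot": TCP orientation; "wrist_force": force on the tool from outside, world axes, zero at the start; "torque": the same for the moment, N m; "opening": opening from 0.0 (shut) to 1.0 (fully open); "grasp_force": force on a finger pad.
Only numpy, scipy, OpenCV 4.12 (cv2) and the standard library are available. Lean on these libraries where they do the work, as an engineer would, in place of code of your own. Each camera call takes 0.05 s, during which the arm holds its last target. There are 200 camera calls.

## Working session

There is one attempt and no reset: what is moved stays moved. The work goes in short steps, Python scripts to look and compute and a tool call to move; the robot and the scene stay as the last step left them, time stands still between calls to the robot, and variables do not carry over. Pictures are saved under pics/ and viewed, at most 10 in all, crops included, and the job is handed in when it is done.

Besides the shell and the picture viewer there is one more tool, called after "Call:" as name(argument=value, ...), one argument or row to a line, values as JSON. carry_out: Moves the arm, as the interface text tells. Its arguments: {"type":"object","properties":{"deltas":{"type":"string"}},"required":["deltas"]}

```bash
mkdir -p pics; python3 - <<'E'
from bench import sensors, vision, ctrl
import cv2
for n in("scene","top"):
    cv2.imwrite(f"pics/{n}0.png",vision.camera(n)); m=vision.camera_model(n); print(n,m)
print(sensors.get_obs())
E
```

```text
scene {'K': array([[479.2022192 ,   0.        , 320.39135232],
       [  0.        , 479.2022192 , 241.09129595],
       [  0.        ,   0.        ,   1.        ]]), 'k1': -0.03898515103803749, 'extrinsics': array([[-0.36258127,  0.93186219, -0.01294926,  0.17433699],
       [ 0.72938841,  0.27509626, -0.62635022, -0.2684563 ],
       [-0.58010979, -0.23654791, -0.77943423,  1.59366545],
       [ 0.        ,  0.        ,  0.        ,  1.        ]])}
top {'K': array([[598.97290473,   0.        , 312.99975189],
       [  0.        , 598.97290473, 236.01802638],
       [  0.        ,   0.        ,   1.        ]]), 'k1': 0.033770331549676104, 'extrinsics': array([[ 0.00605852, -0.99996232, -0.00621715,  0.02107395],
       [-0.98374139, -0.00484406, -0.17952553,  0.500977  ],
       [ 0.17948865,  0.00720373, -0.98373367,  1.55958326],
       [ 0.        ,  0.        ,  0.        ,  1.        ]])}
{'time_s': 0.1, 'q': array([-1.39728051e+00,  1.81484360e-01,  1.60793327e+00,  1.70480786e-05,
        1.35379076e+00, -2.06308419e-01]), 'dq': array([-5.59943428e-04, -6.48811241e-04, -3.51579109e-03, -7.22690369e-04,
        1.40518025e-03,  2.09058487e-05]), 'joint_efforts': array([ 5.39080083e-04, -4.45878410e+01, -3.52238846e+01, -2.07524108e-04,
        4.15426548e-03, -1.38879517e-05]), 'eef_pos': array([ 0.21311288, -0.53350332,  0.23045213]), 'eef_rot': array([-8.07620128e-04,  9.82020856e-01,  1.88770721e-01,  2.15669261e-05]), 'wrist_force': array([ 0.28343789, -0.91115809,  0.55483904]), 'torque': array([ 0.05059684,  0.01580711, -0.04374897]), 'grasp_force': 0.0, 'opening': 0.9955913244556033}
```

View pics/scene0.png

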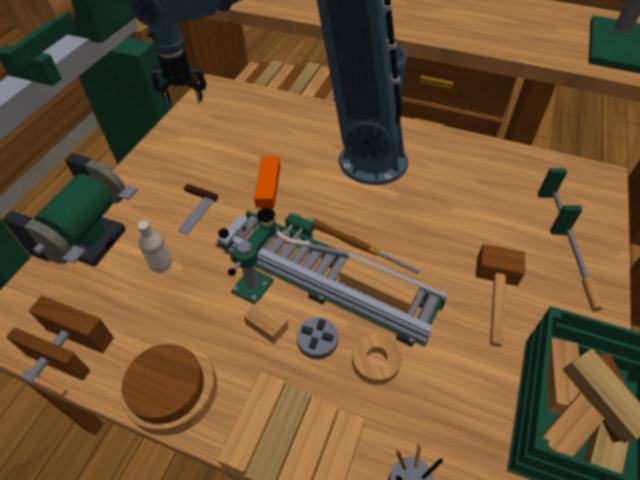

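View pics/top0.png

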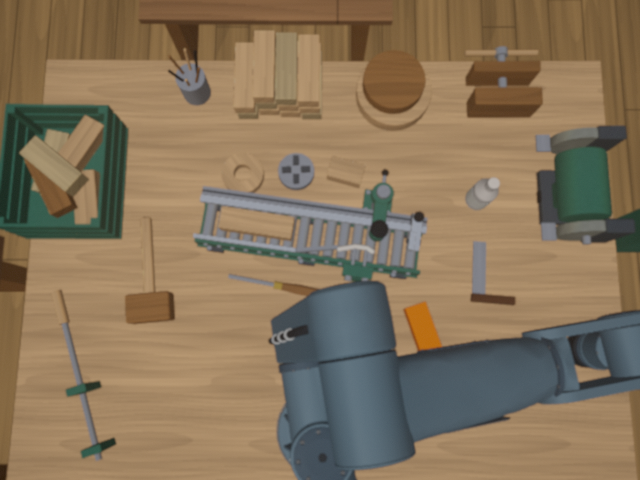

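The scene view shows the track running diagonally in the middle, with the blank at its lower right end. In the top view the track runs from (205,195) to (425,270). The blank is at about (257,223), the black head at (379,229) and the stop at (416,232). The robot's side is the lower edge. I'll zoom in on the top view.

```bash
cat > h.py <<'E'
import numpy as np, cv2
from bench import sensors, vision, ctrl
def ray(n,u,v):
    m=vision.camera_model(n);K=m["K"];E=np.array(m["extrinsics"])
    d=np.array([(u-K[0,2])/K[0,0],(v-K[1,2])/K[1,1]]);s=d.copy()
    for _ in range(10): s=d/(1+m["k1"]*(s@s))
    R,t=E[:3,:3],E[:3,3]
    return -R.T@t, R.T@np.array([s[0],s[1],1])
def onz(n,u,v,z):
    c,d=ray(n,u,v); return c+d*(z-c[2])/d[2]
def pix(n,p):
    m=vision.camera_model(n);K=m["K"];E=np.array(m["extrinsics"])
    q=E[:3,:3]@p+E[:3,3];s=q[:2]/q[2];s=s*(1+m["k1"]*(s@s));return K[0,0]*s+K[:2,2]
E
python3 - <<'E'
import cv2
i=cv2.imread("pics/top0.png")[175:300,185:445]
cv2.imwrite("pics/c0.png",cv2.resize(i,None,fx=3,fy=3,interpolation=cv2.INTER_CUBIC))
E
```

```text
(no output)
```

View pics/c0.png

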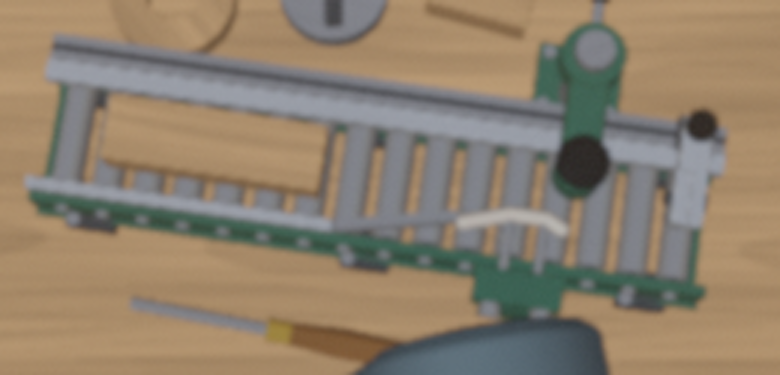

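The crop shows the blank's top from about (105,95) to (330,125). The mushroom head is at (582,163), the column top at (597,50), and the T-track's outer edge runs from (57,38) to (725,130). The stop block is at (690,180).

```bash
python3 - <<'E'
from h import *
f=lambda x,y,z:onz("top",185+(x+.5)/3-.5,175+(y+.5)/3-.5,z)
P=dict(head=(582,163,.2),col=(597,50,.177),tl=(57,38,.08),tr=(725,130,.08),
gl=(28,178,.086),gr=(332,226,.086),stopL=(675,222,.092),stopR=(700,228,.1),shoe=(512,212,.087),
b1=(107,95,.114),b2=(331,125,.114),b3=(320,193,.114),b4=(102,160,.114))
for k,v in P.items(): print(k,f(*v).round(4))
print("cam",ray("top",0,0)[0])
a,b=f(*P['tl']),f(*P['tr']); d=a-b; print(np.hypot(*d[:2]), "th",np.arctan2(-d[0],d[1]))
# contour of head and blank
i=cv2.imread("pics/top0.png")
m=(i[205:245,365:395].max(2)<45).astype('uint8'); M=cv2.moments(m,True); print("head px",M['m10']/M['m00']+365,M['m01']/M['m00']+205,M['m00'])
E
```

```text
head [ 0.4907 -0.1361  0.2   ]
col [ 0.5907 -0.1522  0.177 ]
tl [0.6247 0.3152 0.08  ]
tr [ 0.5442 -0.2741  0.08  ]
gl [0.4973 0.3344 0.086 ]
gr [0.4563 0.0692 0.086 ]
stopL [ 0.4603 -0.2267  0.092 ]
stopR [ 0.454  -0.2466  0.1   ]
shoe [ 0.4692 -0.0867  0.087 ]
b1 [0.5652 0.2635 0.114 ]
b2 [0.5397 0.0701 0.114 ]
b3 [0.4803 0.0788 0.114 ]
b4 [0.5081 0.2659 0.114 ]
cam [0.21277663 0.01226511 1.62428374]
0.5947395691279128 th -0.13590536312284024
head px 379.7142857142857 227.76190476190476 21.0
```

Call:
carry_out(
  deltas="0 0 -50 0 0 0 1; 40 -46 -50 0 0 0.1 1; 493 -568 -50 0 0 0.525 1; 493 -568 -50 0 0 0.525 1; 493 -568 -50 0 0 0.525 1; 493 -568 -50 0 0 0.525 1; 493 -568 -50 0 0 0.525 1; 493 -568 -50 0 0 0.525 1; 493 -568 -50 0 0 0.525 1; 493 -568 -50 0 0 0.525 1; 493 -568 -50 0 0 0.525 1; 493 -568 -50 0 0 0.525 1",
)

```text
time_s: 1.6
eef_pos: [0.4389, 0.116, 0.2813]
eef_rot: [0.0, 0.997, -0.072, 0.0]
wrist_force: [1.0, -1.4, 1.6]
opening: -0.002
grasp_force: 0.0
```

Call:
carry_out(
  deltas="0 0 0 0 0 0 1; 0 0 0 0 0 0 1",
)

```text
time_s: 1.85
eef_pos: [0.4383, 0.1138, 0.2808]
eef_rot: [0.0, 0.997, -0.072, -0.001]
wrist_force: [0.4, 0.7, -0.3]
opening: -0.003
grasp_force: 0.0
```

```bash
python3 - <<'E'
from h import *
cv2.imwrite("pics/t1.png",vision.camera("top"));s=vision.camera("scene");cv2.imwrite("pics/s1.png",s)
cv2.imwrite("pics/s1c.png",cv2.resize(s[190:350,200:460],None,fx=3,fy=3,interpolation=cv2.INTER_CUBIC))
o=sensors.get_obs();print(o['eef_pos'],o['eef_rot'],o['wrist_force'])
E
```

```text
[0.43849125 0.11262307 0.2810919 ] [ 2.00556500e-04  9.97302086e-01 -7.34061164e-02 -2.23985330e-04] [-0.56802335 -0.02117637  0.27240694]
```

View pics/s1c.png

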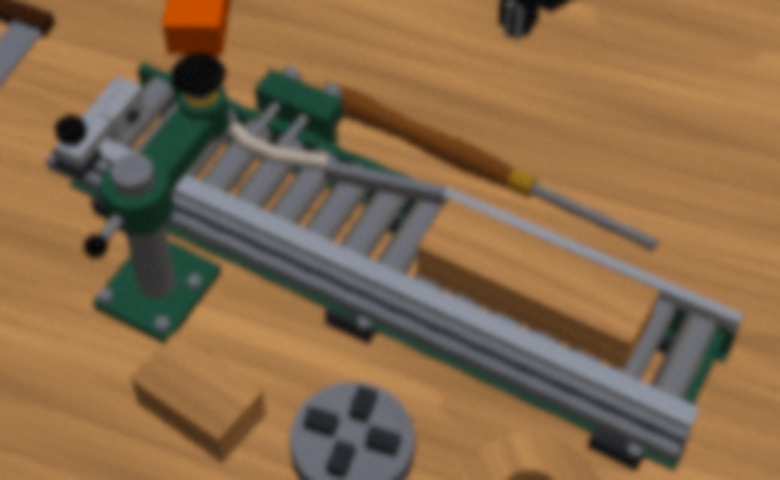

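The scene crop shows the blank's top corners near (460,192), (658,292), (635,335) and (420,240). The head is at (198,75), the column top at (133,175) and the stop with its dark buffer nose at about (133,117). The gripper is clear of everything.

```bash
python3 - <<'E'
from h import *
f=lambda x,y:(200+(x+.5)/3-.5,190+(y+.5)/3-.5)
def tri(a,b):
    c1,d1=ray("top",*a);c2,d2=ray("scene",*b)
    A=np.c_[d1,-d2];s=np.linalg.lstsq(A,c2-c1,rcond=None)[0];p,q=c1+d1*s[0],c2+d2*s[1];return (p+q)/2,np.linalg.norm(p-q)
print(tri((379,229.3),f(198,73)))
for k,p,z in [("head",(198,73),.2),("col",(133,175),.177),("buf",(133,117),.092),("b",(460,192),.114),("b",(658,292),.114),("b",(635,335),.114),("b",(420,240),.114)]:
    print(k,onz("scene",*f(*p),z).round(4))
def st(p,th=-.145,O=(.5109,.0024)):
    d=np.array(p)-O;c,s=np.cos(th),np.sin(th);return (c*d[0]+s*d[1],-s*d[0]+c*d[1])
print("buf st",st(onz("scene",*f(133,117),.092)[:2]))
# fence direction: Hough/LSD lines in top image near track
g=cv2.cvtColor(cv2.imread("pics/top0.png"),cv2.COLOR_BGR2GRAY)
for l in cv2.createLineSegmentDetector().detect(g)[0][:,0]:
    if np.hypot(l[2]-l[0],l[3]-l[1])>50 and 190<l[0]<440 and 180<l[1]<290 and 190<l[2]<440:
        a,b=[onz("top",l[i],l[i+1],.083)[:2] for i in(0,2)];
        if a[1]<b[1]:a,b=b,a
        d=a-b;print("line",a.round(3),b.round(3),np.arctan2(-d[0],d[1]).round(4))
E
```

```text
(array([ 0.49196428, -0.13846713,  0.19103276]), np.float64(0.0013593287119264533))
head [ 0.4991 -0.1348  0.2   ]
col [ 0.5984 -0.1476  0.177 ]
buf [ 0.4837 -0.2191  0.092 ]
b [0.4762 0.088  0.114 ]
b [0.5153 0.2678 0.114 ]
b [0.5607 0.2608 0.114 ]
b [0.5346 0.0733 0.114 ]
buf st (np.float64(0.00505330407121635), np.float64(-0.22307813226939333))
line [ 0.366 -0.163] [ 0.217 -0.189] -1.3978
line [0.487 0.321] [0.454 0.091] -0.1398
line [0.457 0.255] [0.43  0.065] -0.1391
line [0.577 0.235] [ 0.529 -0.092] -0.1448
line [0.623 0.313] [ 0.562 -0.125] -0.1382
line [0.609 0.318] [ 0.547 -0.127] -0.1396
line [0.492 0.278] [0.464 0.075] -0.1385
line [0.518 0.273] [0.49  0.088] -0.1499
line [0.571 0.258] [0.546 0.083] -0.141
line [0.343 0.023] [ 0.372 -0.131] 0.1817
```

Call:
carry_out(
  deltas="11 -66 0 0 0 -0.008 1; 11 -66 60 0 0 -0.008 1; 11 -66 120 0 0 -0.008 1; 11 -66 165 0 0 -0.008 1; 11 -66 184 0 0 -0.008 1; 11 -66 184 0 0 -0.008 1; 16 -66 184 0 0 -0.008 1; 21 -66 184 0 0 -0.008 1",
)

```text
time_s: 2.95
eef_pos: [0.4708, 0.1757, 0.0989]
eef_rot: [-0.0, 0.998, -0.069, 0.002]
wrist_force: [0.0, -0.6, 0.2]
opening: -0.0
grasp_force: 0.0
```

Call:
carry_out(
  deltas="4 0 0 0 0 0 1; 8 0 0 0 0 0 1; 12 0 0 0 0 0 1; 15 0 0 0 0 0 1; 18 0 0 0 0 0 1; 20 0 0 0 0 0 1; 21 0 0 0 0 0 1",
)

```text
time_s: 3.82
eef_pos: [0.4894, 0.1732, 0.0971]
eef_rot: [0.0, 0.998, -0.068, -0.001]
wrist_force: [-1.8, 0.7, 1.3]
opening: -0.005
grasp_force: 1.3
```

Call:
carry_out(
  deltas="1 0 0 0 0 0 1; 2 0 0 0 0 0 1; 3 0 0 0 0 0 1; 4 0 0 0 0 0 1",
)

```text
time_s: 4.32
eef_pos: [0.4939, 0.1726, 0.0972]
eef_rot: [0.0, 0.998, -0.069, -0.0]
wrist_force: [-0.8, 0.7, -0.5]
opening: 0.0
grasp_force: 0.7
```

Call:
carry_out(
  deltas="1 0 0 0 0 0 1; 2 0 0 0 0 0 1; 3 0 0 0 0 0 1; 3 0 0 0 0 0 1",
)

```text
time_s: 4.82
eef_pos: [0.497, 0.1722, 0.0973]
eef_rot: [-0.0, 0.998, -0.069, 0.0]
wrist_force: [-0.9, 0.1, -1.1]
opening: -0.003
grasp_force: 0.5
```

```bash
python3 - <<'E'
from h import *
s=vision.camera("scene");cv2.imwrite("pics/s2c.png",cv2.resize(s[190:350,200:460],None,fx=3,fy=3,interpolation=cv2.INTER_CUBIC))
E
```

```text
(no output)
```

View pics/s2c.png

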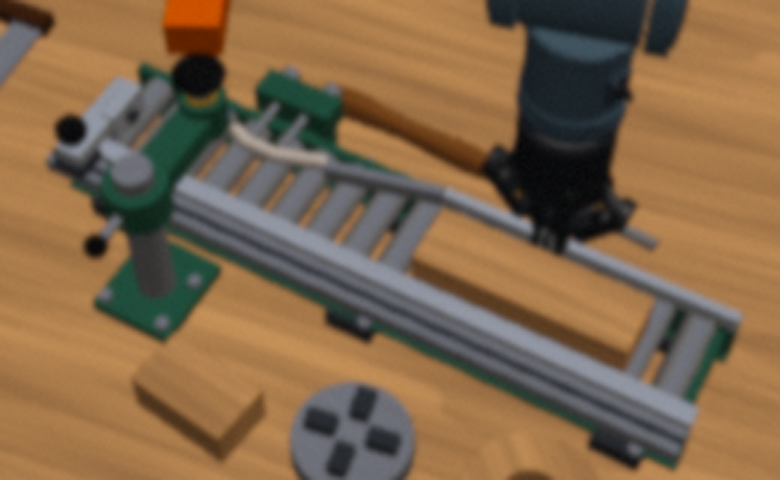

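The blank (corners near (415,250) and (655,300)) has moved toward the fence. The closed fingers at (550,240) are on its side, and a gap to the fence may remain. I'll push on until the force rises.

Call:
carry_out(
  deltas="1 0 0 0 0 0 1; 2 0 0 0 0 0 1; 3 0 0 0 0 0 1; 4 0 0 0 0 0 1",
)

```text
time_s: 5.38
eef_pos: [0.498, 0.1721, 0.0972]
eef_rot: [0.0, 0.998, -0.068, -0.003]
wrist_force: [-16.1, 1.3, 13.2]
opening: -0.005
grasp_force: 7.8
```

Call:
carry_out(
  deltas="-12 0 0 0 0 0 1; -12 0 -50 0 0 0 1; 0 -60 -50 0 0 0 1; 36 -120 -50 0 0 0 1; 36 -137 -50 0 0 0 1; 36 -137 -20 0 0 0 1; 36 -137 8 0 0 0 1; 36 -137 8 0 0 0 1",
)

```text
time_s: 6.38
eef_pos: [0.5533, 0.3019, 0.0868]
eef_rot: [0.001, 0.998, -0.068, -0.002]
wrist_force: [-0.5, 0.9, 0.8]
opening: -0.001
grasp_force: 0.0
```

Call:
carry_out(
  deltas="0 10 0 0 0 0 1; 0 16 0 0 0 0 1; 0 22 0 0 0 0 1; 0 28 0 0 0 0 1; 0 36 0 0 0 0 1; 0 44 0 0 0 0 1; 0 53 0 0 0 0 1; 0 62 0 0 0 0 1; 0 71 0 0 0 0 1; 0 80 0 0 0 0 1; 0 89 0 0 0 0 1; 0 98 0 0 0 0 1",
)

```text
time_s: 7.88
eef_pos: [0.5416, 0.2048, 0.0893]
eef_rot: [0.0, 0.998, -0.069, -0.0]
wrist_force: [0.3, 0.6, -0.6]
opening: 0.0
grasp_force: 0.3
```

Call:
carry_out(
  deltas="0 9 0 0 0 0 1; 0 18 0 0 0 0 1; 0 26 0 0 0 0 1; 0 33 0 0 0 0 1; 0 40 0 0 0 0 1; 0 46 0 0 0 0 1; 0 50 0 0 0 0 1; 0 54 0 0 0 0 1",
)

```text
time_s: 8.88
eef_pos: [0.5344, 0.1517, 0.0893]
eef_rot: [-0.0, 0.998, -0.069, 0.0]
wrist_force: [-0.4, 0.6, 0.4]
opening: 0.0
grasp_force: 0.2
```

```bash
python3 - <<'E'
from h import *
s=vision.camera("scene");cv2.imwrite("pics/s3c.png",cv2.resize(s[190:350,200:460],None,fx=3,fy=3,interpolation=cv2.INTER_CUBIC))
E
```

```text
(no output)
```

View pics/s3c.png

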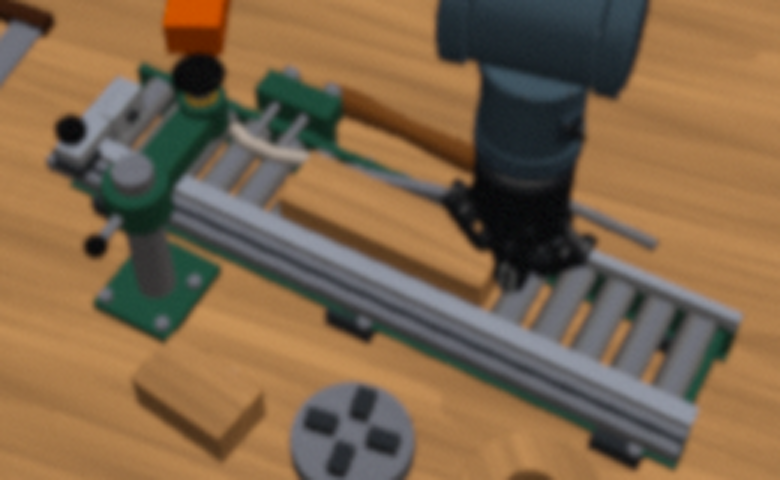

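The blank now runs from about (285,200) to (490,290), along the fence and just at the white shoe (300,155). The fingers are behind its end at (510,270). I'll keep pushing, slowly.

Call:
carry_out(
  deltas="0 5 0 0 0 0 1; 0 10 0 0 0 0 1; 0 15 0 0 0 0 1; 0 20 0 0 0 0 1; 0 25 0 0 0 0 1; 0 30 0 0 0 0 1",
)

```text
time_s: 9.68
eef_pos: [0.5303, 0.1225, 0.0894]
eef_rot: [-0.001, 0.998, -0.069, 0.0]
wrist_force: [0.8, 5.2, 0.3]
opening: -0.003
grasp_force: 2.5
```

Call:
carry_out(
  deltas="0 6 0 0 0 0 1; 0 12 0 0 0 0 1; 0 18 0 0 0 0 1; 0 24 0 0 0 0 1; 0 30 0 0 0 0 1; 0 36 0 0 0 0 1; 0 42 0 0 0 0 1; 0 48 0 0 0 0 1; 0 54 0 0 0 0 1; 0 60 0 0 0 0 1",
)

```text
time_s: 10.92
eef_pos: [0.5219, 0.0625, 0.0893]
eef_rot: [-0.0, 0.998, -0.069, -0.0]
wrist_force: [0.4, 5.1, 2.1]
opening: 0.0
grasp_force: 2.5
```

Call:
carry_out(
  deltas="0 5 0 0 0 0 1; 0 10 0 0 0 0 1; 0 15 0 0 0 0 1; 0 20 0 0 0 0 1; 0 25 0 0 0 0 1; 0 30 0 0 0 0 1; 0 34 0 0 0 0 1; 0 37 0 0 0 0 1; 0 40 0 0 0 0 1",
)

```text
time_s: 12.05
eef_pos: [0.5164, 0.023, 0.0893]
eef_rot: [-0.0, 0.998, -0.069, -0.0]
wrist_force: [0.7, 5.4, 1.1]
opening: 0.003
grasp_force: 2.6
```

Call:
carry_out(
  deltas="0 3 0 0 0 0 1; 0 6 0 0 0 0 1; 0 9 0 0 0 0 1; 0 12 0 0 0 0 1; 0 15 0 0 0 0 1",
)

```text
time_s: 12.68
eef_pos: [0.5143, 0.0082, 0.0893]
eef_rot: [-0.0, 0.998, -0.069, -0.0]
wrist_force: [1.4, 5.0, 2.4]
opening: -0.0
grasp_force: 2.6
```

Call:
carry_out(
  deltas="0 2 0 0 0 0 1; 0 4 0 0 0 0 1; 0 6 0 0 0 0 1; 0 8 0 0 0 0 1; 0 8 0 0 0 0 1",
)

```text
time_s: 13.3
eef_pos: [0.5132, 0.0001, 0.0893]
eef_rot: [0.0, 0.998, -0.069, -0.0]
wrist_force: [-1.3, 3.7, 1.7]
opening: -0.004
grasp_force: 1.8
```

Call:
carry_out(
  deltas="0 2 0 0 0 0 1; 0 4 0 0 0 0 1; 0 6 0 0 0 0 1; 0 6 0 0 0 0 1",
)

```text
time_s: 13.8
eef_pos: [0.5124, -0.0057, 0.0893]
eef_rot: [0.0, 0.998, -0.069, -0.0]
wrist_force: [-1.0, 3.7, 2.5]
opening: -0.002
grasp_force: 2.1
```

Call:
carry_out(
  deltas="0 2 0 0 0 0 1; 0 4 0 0 0 0 1; 0 5 0 0 0 0 1; 0 5 0 0 0 0 1",
)

```text
time_s: 14.3
eef_pos: [0.5117, -0.0104, 0.0893]
eef_rot: [-0.0, 0.998, -0.069, -0.0]
wrist_force: [-1.1, 6.1, 2.4]
opening: -0.002
grasp_force: 2.6
```

Call:
carry_out(
  deltas="0 1.5 0 0 0 0 1; 0 3 0 0 0 0 1; 0 4 0 0 0 0 1; 0 4 0 0 0 0 1",
)

```text
time_s: 14.8
eef_pos: [0.5112, -0.0143, 0.0892]
eef_rot: [-0.0, 0.998, -0.069, -0.0]
wrist_force: [-0.0, 5.6, 2.6]
opening: 0.001
grasp_force: 2.7
```

Buffer probably engaged (force up about 2 N); continuing in small steps.

Call:
carry_out(
  deltas="0 1 0 0 0 0 1; 0 2 0 0 0 0 1; 0 2 0 0 0 0 1",
)

```text
time_s: 15.18
eef_pos: [0.5109, -0.0161, 0.0893]
eef_rot: [-0.0, 0.998, -0.069, -0.0]
wrist_force: [-1.4, 6.0, 2.4]
opening: -0.0
grasp_force: 3.1
```

Call:
carry_out(
  deltas="0 1 0 0 0 0 1; 0 2 0 0 0 0 1; 0 2 0 0 0 0 1",
)

```text
time_s: 15.55
eef_pos: [0.5106, -0.0179, 0.0893]
eef_rot: [-0.0, 0.998, -0.069, -0.0]
wrist_force: [-0.9, 6.5, 2.3]
opening: -0.005
grasp_force: 3.4
```

Call:
carry_out(
  deltas="0 1 0 0 0 0 1; 0 2 0 0 0 0 1; 0 2 0 0 0 0 1",
)

```text
time_s: 15.92
eef_pos: [0.5104, -0.0199, 0.0893]
eef_rot: [-0.0, 0.998, -0.069, -0.0]
wrist_force: [-0.5, 7.6, 2.7]
opening: 0.001
grasp_force: 3.5
```

Call:
carry_out(
  deltas="0 1 0 0 0 0 1; 0 1.5 0 0 0 0 1; 0 1.5 0 0 0 0 1",
)

```text
time_s: 16.3
eef_pos: [0.5102, -0.0213, 0.0893]
eef_rot: [-0.001, 0.998, -0.069, -0.0]
wrist_force: [0.2, 7.5, 2.7]
opening: 0.004
grasp_force: 3.8
```

Call:
carry_out(
  deltas="0 1 0 0 0 0 1; 0 1.5 0 0 0 0 1; 0 1.5 0 0 0 0 1",
)

```text
time_s: 16.68
eef_pos: [0.5101, -0.0217, 0.0893]
eef_rot: [-0.001, 0.998, -0.069, -0.0]
wrist_force: [0.9, 12.4, 3.8]
opening: -0.003
grasp_force: 6.3
```

Call:
carry_out(
  deltas="0 1 0 0 0 0 1; 0 1.5 0 0 0 0 1; 0 1.5 0 0 0 0 1",
)

```text
time_s: 17.05
eef_pos: [0.5101, -0.0217, 0.0893]
eef_rot: [-0.003, 0.998, -0.069, 0.0]
wrist_force: [2.9, 18.4, 3.8]
opening: 0.003
grasp_force: 9.5
```

Hard stop reached (18 N, no motion). I'll back off, rise, and look at the blank and the head.

Call:
carry_out(
  deltas="0 -5 0 0 0 0 1; 0 -25 0 0 0 0 1; 0 -30 -40 0 0 0 1; 0 -30 -95 0 0 0 1; 0 -60 -150 0 0 0 1; -20 -100 -170 0 0 0 1; -20 -100 -170 0 0 0 1",
)

```text
time_s: 17.92
eef_pos: [0.5045, 0.078, 0.2616]
eef_rot: [0.001, 0.998, -0.067, 0.002]
wrist_force: [-0.3, -0.8, -0.3]
opening: -0.0
grasp_force: 0.0
```

```bash
python3 - <<'E'
from h import *
t=vision.camera("top");s=vision.camera("scene");cv2.imwrite("pics/t4.png",t)
a=cv2.resize(s[195:285,210:370],None,fx=5,fy=5,interpolation=cv2.INTER_CUBIC)[:300]
b=cv2.resize(t[200:275,285:445],None,fx=5,fy=5,interpolation=cv2.INTER_CUBIC)[:300]
cv2.imwrite("pics/c4.png",np.vstack([a,b]))
E
```

```text
(no output)
```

View pics/c4.png

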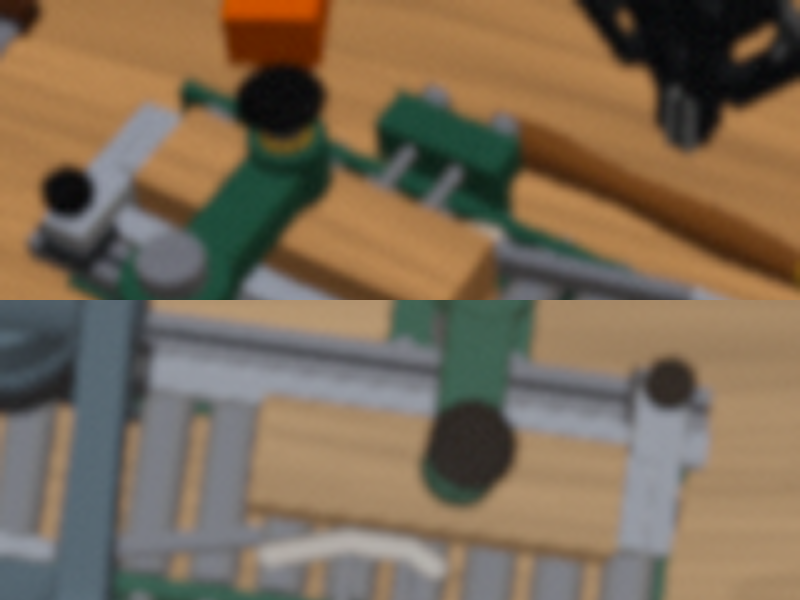

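The composite shows the blank's end against the stop (top view: end near (625,500), head at (471,445) in the lower half) and its side on the fence. I'll measure the skew and where the head is.

```bash
python3 - <<'E'
from h import *
i=cv2.imread("pics/t4.png");g=cv2.cvtColor(i,cv2.COLOR_BGR2GRAY)
g=cv2.resize(g[200:275,285:445],None,fx=4,fy=4,interpolation=cv2.INTER_CUBIC)
for l in cv2.createLineSegmentDetector().detect(g)[0][:,0]:
    if np.hypot(l[2]-l[0],l[3]-l[1])>80:
        q=[((l[k]+.5)/4-.5+285,(l[k+1]+.5)/4-.5+200) for k in(0,2)]
        a,b=[onz("top",*p,.1)[:2] for p in q]
        if a[1]<b[1]:a,b=b,a
        d=a-b;print(a.round(3),b.round(3),np.arctan2(-d[0],d[1]).round(3))
hsv=cv2.cvtColor(i,cv2.COLOR_BGR2HSV)
m=((i.max(2)<75)&(hsv[...,1]<110)).astype('uint8'); m[:,:]*=1; w=np.zeros_like(m);w[212:245,365:392]=m[212:245,365:392]
c=max(cv2.findContours(w,0,2)[0],key=cv2.contourArea);(x,y),r=cv2.minEnclosingCircle(c);print("head",x,y,r)
for z in(.192,.2):print(onz("top",x,y,z))
E
```

```text
[0.465 0.035] [0.519 0.031] 1.493
head 378.5 229.5 10.12432861328125
[ 0.49101041 -0.1365077   0.192     ]
[ 0.48945634 -0.13567673  0.2       ]
```

```bash
python3 - <<'E'
from h import *
i=cv2.imread("pics/t4.png")
h=cv2.cvtColor(i,cv2.COLOR_BGR2HSV)
sat=h[...,1].astype(float)
def fit(u0,u1,v0a,v1a,slope,z,sign,ch):
    P=[]
    for u in range(u0,u1):
        vc=slope*(u-u0); r=np.arange(int(v0a+vc),int(v1a+vc)+1)
        d=sign*np.diff(cv2.GaussianBlur(ch,(0,0),1)[r,u]); k=d.argmax()
        if 0<k<len(d)-1:
            k+= .5*(d[k-1]-d[k+1])/(d[k-1]-2*d[k]+d[k+1]+1e-9)
        P.append(onz("top",u,r[0]+k+.5,z)[:2])
    P=np.array(P);c=np.polyfit(P[:,1],P[:,0],1)
    e=P[:,0]-np.polyval(c,P[:,1]);k=abs(e)<.003;c=np.polyfit(P[k,1],P[k,0],1)
    print(np.arctan(-c[0]).round(4),"x at y=-.13",np.polyval(c,-.13).round(4),k.sum(),len(k),e[k].std().round(4))
g=i.mean(2)
fit(342,368,217,223,.115,.114,1,sat)          # blank edge toward fence, fence grey -> wood
fit(340,405,238.5,246,.12,.114,-1,g)  # blank -x top edge: wood -> dark
fit(316,372,208,215,.11,.086,1,g)
E
```

```text
-0.1388 x at y=-.13 0.5216 26 26 0.0001
-0.142 x at y=-.13 0.4658 65 65 0.0004
-0.1398 x at y=-.13 0.5487 54 56 0.0008
```

Call:
carry_out(
  deltas="17 60 0 0 0 0 1; 17 120 0 0 0 0 1; 17 175 0 0 0 0 1; 17 214 0 0 0 0 1; 17 214 0 0 0 0 1; 17 214 30 0 0 0 1; 17 214 45 0 0 0 1; 17 214 45 0 0 0 1",
)

```text
time_s: 19.02
eef_pos: [0.4904, -0.1366, 0.2125]
eef_rot: [-0.001, 0.998, -0.068, -0.002]
wrist_force: [0.4, -0.1, 0.3]
opening: -0.0
grasp_force: 0.0
```

Call:
carry_out(
  deltas="1 0 4 0 0 0 1; 1 0 8 0 0 0 1; 1 0 11 0 0 0 1; 1 0 14 0 0 0 1; 1 0 17 0 0 0 1; 1 0 17 0 0 0 1",
)

```text
time_s: 19.77
eef_pos: [0.4925, -0.1376, 0.1976]
eef_rot: [0.0, 0.998, -0.069, 0.0]
wrist_force: [-1.2, 0.1, 4.8]
opening: 0.001
grasp_force: 2.1
```

Contact at 0.2 as expected; press down.

Call:
carry_out(
  deltas="0 0 3 0 0 0 1; 0 0 6 0 0 0 1; 0 0 9 0 0 0 1; 0 0 11 0 0 0 1; 0 0 12 0 0 0 1; 0 0 13 0 0 0 1; 0 0 14 0 0 0 1; 0 0 14 0 0 0 1",
)

```text
time_s: 20.78
eef_pos: [0.4927, -0.1377, 0.1859]
eef_rot: [0.0, 0.998, -0.068, 0.0]
wrist_force: [-8.6, 4.4, 20.9]
opening: -0.001
grasp_force: 10.5
```

The head is on its stop (21 N at z 0.186). I'll hold briefly, then release.

Call:
carry_out(
  deltas="0 0 0.5 0 0 0 1; 0 0 0.5 0 0 0 1; 0 0 -10 0 0 0 1; 0 0 -30 0 0 0 1; 0 0 -80 0 0 0 1; -40 -60 -100 0 0 0 1; -80 -120 -100 0 0 0 1; -100 -180 -100 0 0 0 1; -100 -230 -100 0 0 0 1; -100 -230 -100 0 0 0 1",
)

```text
time_s: 22.02
eef_pos: [0.424, 0.1073, 0.2832]
eef_rot: [-0.0, 0.998, -0.066, 0.0]
wrist_force: [0.5, 0.6, -0.1]
opening: -0.002
grasp_force: 0.0
```

```bash
python3 - <<'E'
from h import *
t=vision.camera("top");s=vision.camera("scene")
a=cv2.resize(s[195:285,210:370],None,fx=5,fy=5,interpolation=cv2.INTER_CUBIC)[:300]
b=cv2.resize(t[200:275,285:445],None,fx=5,fy=5,interpolation=cv2.INTER_CUBIC)[:300]
cv2.imwrite("pics/c5.png",np.vstack([a,b]))
E
```

```text
(no output)
```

View pics/c5.png

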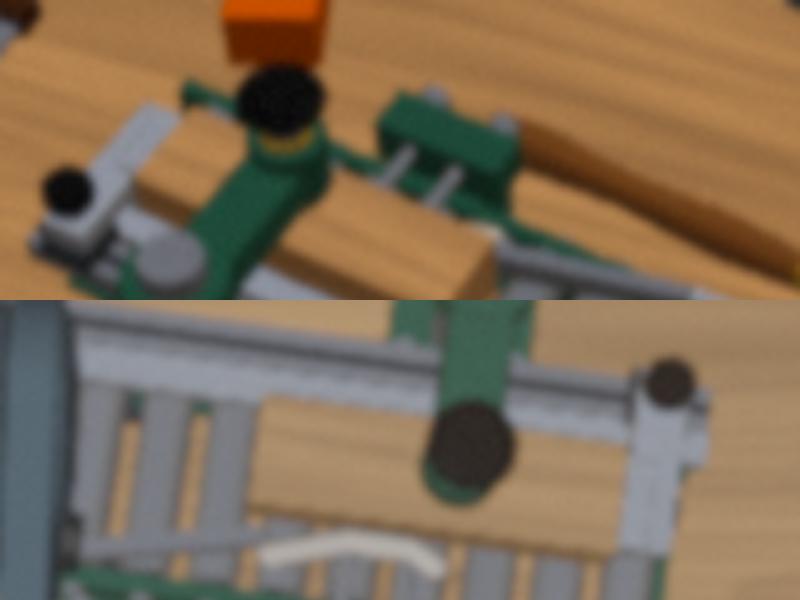

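The head is back up at (280,98), the blank hasn't moved from the stop and fence, and the arm is clear.

```bash
python3 -c "
from bench import ctrl
print(ctrl.hand_in())"
```

```text
the job is handed in; nothing more can be done
None
```

I pushed the blank up against the stop and fence, pressed the punch to its stop and let it spring back up, then handed the job in at about 22 s; the hand-in gave no verdict.

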